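Clear and zero the kitchen scale

ROBOT

A 6-joint arm with a two-finger parallel gripper is mounted at the origin on the work surface. World frame = base frame: x ahead of the robot, y to its left, z up, the work surface at z = 0. Lengths are in m, angles in degrees, forces in N, time in s.
With the tool pointing down it reaches from about 0.3 to 1 m from the base axis. Payload 5.1 kg.
Tool frame: the origin (TCP) lies between the finger pads; the fingertips stand 11 mm ahead of it and the grasp point (between the pads) lies 8 mm behind it; z points along the fingers, y is the line along which they close (so a half turn about z gives the same grasp; the last joint's range is limited). The gripper opens to 95 mm and grips with 3 to 60 N. Pads are 20 mm wide; open, the fingers measure 119 mm over their backs; the gripper's body (75 mm by 180 mm) begins 59 mm behind the grasp point.
Start: joints at [68.778, 7.093, 94.555, -0, 78.352, -4.733], TCP at [0.185, 0.623, 0.226] pointing down, gripper open.
Joint ranges: [-149.61, 149.61], [-58.7, 133.49], [1.44, 155.28], [-77.14, 257.14], [18.33, 153.61], [-166.67, 166.67]. Speed limits (degrees/s): [147.25, 147.25, 180, 180, 180, 180].

INTERFACE

Orientations are given as [roll, pitch, yaw] about the fixed x, y, z axes, in that order (R = Rz(yaw) Ry(pitch) Rx(roll)).
In Python, from rig import status, imaging, bot gives the robot as it stands.
- The arm moves only by the tool apply_moves, never from a script. Its argument "steps" is a list of rows, each an object with "translation": the shift along the tool's x, y, z in cm, a list of three; "twist": the turn about the tool's z in rad; "gripper": the opening in per cent of the stroke, from 0 (shut) to 100 (fully open). In form: [{"translation": [x, y, z], "twist": twist, "gripper": gripper}, ...]. A call has exactly 10 rows; each row is the pose to reach, as a shift and turn from the pose commanded when the call began, along the tool's axes at that moment; what a row does not reach only later rows make up. A row lasts 1/8 s, in which the tool goes at most 62.5 mm and 10.7 degrees, less where a joint would pass 70% of its speed; a pose out of reach is approached as far as the arm can. A call with a gripper value outside its range is refused whole. The fingers move at their own pace and stop on an object; the grip force is fixed at half the most. Time passes only in rows, so rows that repeat a pose let the fingers close, or fill a call up. It gives the time, the measured TCP pose, the force, the opening and the grip force at its end, in the units of the state.
- status.sense(): the state, without advancing time (a new reading comes with each control period).
- imaging.camera(name): name is "scene" or "top"; returns a dict with "image" (420x560x3 uint8, blue, green, red), "fx", "fy", "cx", "cy" (pixels), "rvec" (rotation vector, rad) and "tvec" (3), from world to camera coordinates, as OpenCV has them. Camera axes: x right, y down, z forward; pixel columns grow to the right and rows downward; lengths in m; the calibration is good to about 2 mm. A picture is of the moment at which its call begins. There is no depth.
- bot.hand_in(): hands the job in; it is judged then, once.
The state is a dict: "clock": time; "joint_pos": joint angles; "dq": joint speeds; "effort": joint torques, N m; "eef_pos": TCP position; "tool_rot": TCP orientation; "force": force on the tool from outside, world axes, zero at the start; "moment": the same for the moment, N m; "finger_gap": opening from 0.0 (shut) to 1.0 (fully open); "finger_force": force on a finger pad.
Only numpy, scipy, OpenCV 4.12 (cv2) and the standard library are available. Lean on these libraries where they do the work, as an engineer would, in place of code of your own. Each camera call takes 0.05 s, during which the arm holds its last target. There are 200 camera calls.

TASK

The tape roll has been parked on the kitchen scale's upright post: lift it off and set it down flat, wholly on the cork coaster. Then, with the scale empty, turn its black zero knob in small steps until the tip of the black pointer stands on the red zero mark of the dial, and let go. Leave the salt cellar, the jigger and the blue switch plate where they are.

Things in the scene. Friction and masses are not known exactly. Their poses are not given: they have to be found in the camera images.
- roll_centre (a point): Centre (half-way up) of the orange tape roll with cardboard core: outer diameter 60, bore 34, height 40 mm, about 0.12 kg. It stands flat round the scale's steel post at the start; z axis is the roll's axis.
- post_top (a point): Centre of the top end of the scale's upright steel post, 24 mm in diameter, rising 50 mm from the round steel pan (96 mm diameter, 3 mm thick). Pan and post are one part on a soft spring, and sink 2 to 4 mm under the roll. The pan lies on the left of a green scale housing that is fixed to the shelf: 180 mm deep (x), 340 mm wide (y), 45 mm high at yaw 0.
- coaster_top (a point): Centre of the top face of the round cork coaster, 104 mm in diameter, 5 mm thick, fixed flat on the shelf.
- zero_mark (a point): Centre of the red zero mark, a radial bar 14 mm long and 6 mm wide, 58 mm from the centre of the flat white dial card (130 mm diameter). Its x axis points outward. The card turns counter-clockwise (seen from above) under load and springs back when the roll is taken off; then the mark stands within about 0.1 rad of the scale's x axis. The knob does not move it.
- dial_centre (a point): Centre of the dial = common axis of dial card and pointer; lies 128 mm to the right of the post and 115 mm to the left of the knob along the scale's y. Axes are the scale's: x away from the robot, y to the left towards the pan, z up. The dial face is 50 mm above the shelf.
- pointer_tip (a point): Tip of the black pointer above the dial, 58 mm from the dial's centre, 3.2 mm wide; its x axis points outward along the pointer. Geared to the zero knob, it turns 0.25 rad for every 1 rad of the knob, in the same sense; load does not move it. Once the scale is empty it stands to the left (counter-clockwise) of the mark. It cannot be pushed directly.
- zero_knob_grip (a point): Point on the zero knob's vertical axis at the height to grip. The black knob stands on the right of the scale's top: its grip is an upright bar, 42 mm long, 14 mm wide, 32 mm high, its top 89 mm above the shelf and 7 mm above this point, lying along this point's x axis, which turns with the knob; pinch it across (along the point's y).
- zero_knob (a joint): Angle of the zero knob in rad, from 0 to 6.28 with end stops, growing clockwise seen from above. Friction about 0.03 N m; it stays where it is left.
- salt_mid (a point): Bystander: middle of the round glass salt cellar with wooden lid, 84 mm diameter, 67 mm high.
- jigger_mid (a point): Bystander: middle of the stainless jigger (hourglass measure), 42 mm diameter, 72 mm high, standing upright.
- plate_mid (a point): Bystander: middle of the blue plastic toggle switch plate lying flat, 75 by 118 mm, 7 mm thick, toggle rising to 22 mm.
Mind the look-alikes: they are no part of the job. Of the things like the part that bears roll_centre, leave any that is green; of the rest the smaller one is meant.

How it is judged:
By the outcome, as a careful person would: the job done as asked, in the order asked, and still so for the second after the job is handed in, with the robot touching nothing.
It also fails if it takes over 64 s, if anything falls off the work surface, if the arm or the gripper's body presses on something with over 40 N, if the wrist force passes 120 N, or if a joint passes its speed limit or range.

## Working session

There is one attempt and no reset: what is moved stays moved. The work goes in short steps, Python scripts to look and compute and a tool call to move; the robot and the scene stay as the last step left them, time stands still between calls to the robot, and variables do not carry over. Pictures are saved under pics/ and viewed, at most 13 in all, crops included, and the job is handed in when it is done.

Besides the shell and the picture viewer there is one more tool, called after "Request:" as name(argument=value, ...) on one line, values as JSON. apply_moves: Moves the arm, as the interface text tells. Its arguments: {"type":"object","properties":{"steps":{"type":"array","items":{"type":"object","properties":{"translation":{"type":"array","items":{"type":"number"}},"twist":{"type":"number"},"gripper":{"type":"number"}}}}},"required":["steps"]}

```bash
mkdir -p pics; cat > h.py <<'E'
import numpy as np, cv2
from rig import status, imaging, bot
def cam(n):
    c=imaging.camera(n); R=cv2.Rodrigues(np.array(c["rvec"],float))[0]; t=np.array(c["tvec"],float).ravel()
    return c,R,t
def ray(C,u,v,z):
    c,R,t=C; d=R.T@np.array([(u-c["cx"])/c["fx"],(v-c["cy"])/c["fy"],1]); o=-R.T@t
    return o+d*(z-o[2])/d[2]
def proj(C,p):
    c,R,t=C; q=R@np.array(p,float)+t; return np.array([c["fx"]*q[0]/q[2]+c["cx"],c["fy"]*q[1]/q[2]+c["cy"]])
E
python3 - <<'E'
from h import *
for n in("scene","top"):
    C=cam(n); cv2.imwrite(f"pics/{n}0.png",C[0]["image"]); print(n,-C[1].T@C[2],C[0]["fx"])
s=status.sense(); print(s)
E
```

```text
scene [1.13193146 0.26266141 1.01218712] 478.5089818891581
top [ 0.42826888 -0.08885197  1.31314532] 439.41121054098335
{'clock': 0.1, 'joint_pos': array([ 6.87789068e+01,  7.13045162e+00,  9.46248943e+01, -4.34497098e-04,
        7.83520320e+01, -4.73239898e+00]), 'dq': array([ 0.02706873, -0.15588334, -0.06532129, -0.01446774,  0.05282535,
        0.13087348]), 'effort': array([ 5.25339710e-04, -4.18879938e+01, -3.61098933e+01,  7.77303963e-02,
        4.61400475e-02, -6.67876702e-05]), 'eef_pos': array([0.18431359, 0.62274413, 0.22451619]), 'tool_rot': array([-1.79892953e+02, -8.43496290e-03,  1.63511386e+02]), 'force': array([-0.12346148, -0.47040208, -0.45777923]), 'moment': array([-0.00315582, -0.00912046,  0.04770562]), 'finger_force': 0.0, 'finger_gap': 1.001833854137029}
```

View pics/scene0.png

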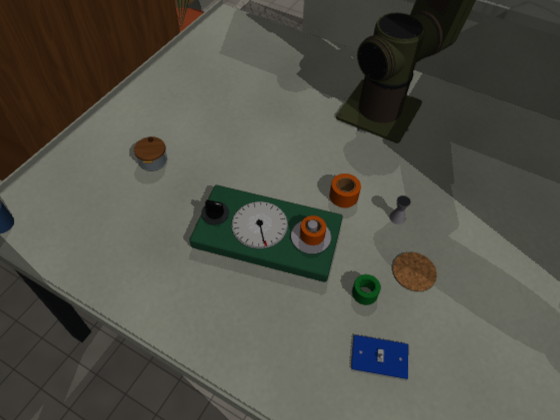

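View pics/top0.png

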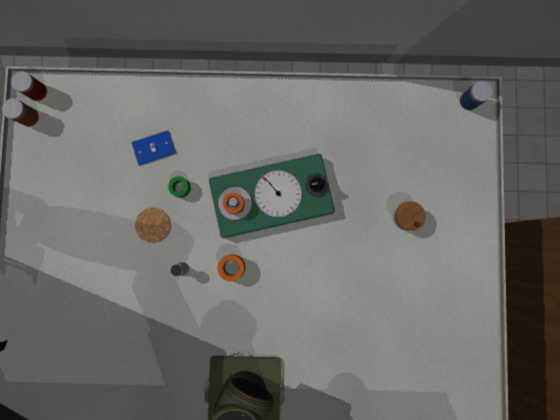

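In the top view, three things could be the roll: orange on the post (233,203), a larger orange ring on the shelf (231,267), and a green ring (179,187). The smaller orange one on the post is meant. The coaster is at (153,225), the dial at (278,193), the knob at (317,184) and the jigger at (179,269).

```bash
cat >> h.py <<'E'
def blobs(im,lo,hi,amin=60):
    m=cv2.inRange(cv2.cvtColor(im,cv2.COLOR_BGR2HSV),lo,hi)
    cs=cv2.findContours(m,cv2.RETR_EXTERNAL,cv2.CHAIN_APPROX_NONE)[0]
    return [(cv2.minAreaRect(c),cv2.contourArea(c)) for c in cs if cv2.contourArea(c)>amin]
E
python3 - <<'E'
from h import *
T=cam("top");S=cam("scene")
for n,C in(("top",T),("scene",S)):
    im=C[0]["image"]
    for k,lo,hi,z in(("orange",(3,200,90),(14,255,255),.08),("cork",(8,70,60),(20,200,255),.005),("green",(60,80,20),(88,255,160),.045),("white",(0,0,150),(180,50,255),.05)):
        for r,a in blobs(im,lo,hi,100):
            if a<9000: print(n,k,np.round(r[0],1),np.round(r[1],1),round(r[2]),a,ray(C,*r[0],z).round(4))
x=T[0]["image"][140:300,120:350]; cv2.imwrite("pics/c1.png",cv2.resize(x,None,fx=3.4,fy=3.4,interpolation=cv2.INTER_CUBIC))
E
```

```text
top orange [230.5 267. ] [24. 25.] 90 473.0 [0.3652 0.0437 0.08  ]
top orange [233. 203.] [19.8 18.4] 45 280.0 [0.5445 0.0422 0.08  ]
top cork [230.1 267.7] [17.4 17.4] 63 236.0 [0.3593 0.0529 0.005 ]
top cork [551.1 256. ] [ 9.4 16.6] 85 104.0 [ 0.415  -0.8947  0.005 ]
top cork [152.  224.5] [33. 34.] 90 888.0 [0.4819 0.2897 0.005 ]
top cork [410.5 215. ] [28. 29.] 90 640.0 [ 0.5272 -0.4801  0.005 ]
top cork [232.5 202.5] [13. 13.] 90 143.0 [0.553  0.0517 0.005 ]
top green [178.5 186.5] [19. 21.] 90 318.0 [0.5925 0.206  0.045 ]
top green [271.1 195.4] [ 60.5 115.7] 77 6357.0 [ 0.5724 -0.064   0.045 ]
top white [277.8 193.6] [42.9 42.9] 63 1048.5 [ 0.5774 -0.0834  0.05  ]
scene orange [314.8 228. ] [28.1 22.5] 52 448.5 [0.5414 0.0472 0.08  ]
scene orange [347.8 187.7] [32.7 25.6] 55 570.0 [0.3921 0.0634 0.08  ]
scene cork [414.5 271. ] [38. 43.] 90 1285.0 [0.4825 0.291  0.005 ]
scene cork [149.3 147.8] [25.4 28.3] 48 531.5 [ 0.4893 -0.5018  0.005 ]
scene cork [189.3  17.1] [35.  27.7] 88 363.5 [-0.0989 -0.7893  0.005 ]
scene green [365.9 289.3] [26.6 29.7] 18 631.0 [0.6072 0.2119 0.045 ]
scene green [265.2 231.2] [142.6  68.6] 14 8565.5 [ 0.588  -0.0598  0.045 ]
```

View pics/c1.png

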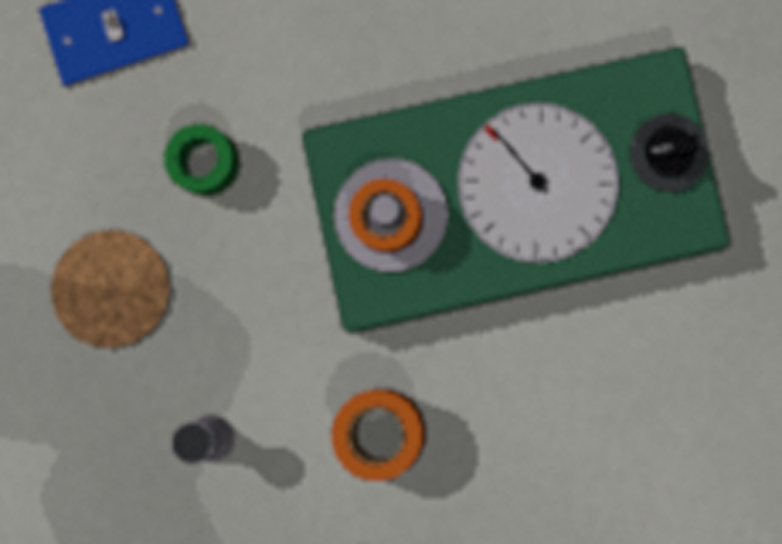

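The close crop confirms the choice: the small orange roll sits round the grey post in the steel pan, and the pointer lies up-left over the red mark. Next I need the heights and the first move.

```bash
cat >> h.py <<'E'
def plan(p,yaw):
    s=status.sense(); a,b,c=np.radians(s["tool_rot"])
    x=np.array([np.cos(c),np.sin(c),0]); y=np.array([np.sin(c),-np.cos(c),0]); d=np.array(p)-s["eef_pos"]
    w=(yaw-s["tool_rot"][2]+180)%360-180
    print("t",s["clock"].__round__(2),"pos",s["eef_pos"].round(4),"rot",s["tool_rot"].round(1),"F",s["force"].round(1),"gap",round(s["finger_gap"],3),"ff",round(s["finger_force"],1),"j6",s["joint_pos"][5].round(1))
    print("move cm",np.round([100*d@x,100*d@y,-100*d[2]],2),"twist",round(-np.radians(w),3))
E
python3 - <<'E'
from h import *
S=cam("scene");im=S[0]["image"]
hsv=cv2.cvtColor(im,cv2.COLOR_BGR2HSV)
m=cv2.inRange(hsv,(0,150,60),(16,255,255));m[:212]=0;m[:,:295]=0;m[:,330:]=0;m[250:]=0
v,u=np.nonzero(m);print("bbox",u.min(),u.max(),v.min(),v.max())
c=np.array([.5455,.0415]);o=(-S[1].T@S[2])[:2];n=(o-c)/np.linalg.norm(o-c)
for z in(.05,.055,.06,.065):
    print(z,proj(S,[*(c+.03*n),z]).round(1),proj(S,[*(c-.03*n),z+.04]).round(1))
plan([.546,.0415,.2],163.5)
cv2.imwrite("pics/c2.png",cv2.resize(im[180:280,190:350],None,fx=4.8,fy=4.8,interpolation=cv2.INTER_CUBIC))
E
```

```text
bbox 301 325 216 244
0.05 [309.3 245.8] [313.6 215.4]
0.055 [309.5 244.7] [313.7 214.2]
0.06 [309.6 243.6] [313.9 213. ]
0.065 [309.8 242.4] [314.1 211.7]
t 0.25 pos [0.1844 0.623  0.225 ] rot [-179.9   -0.   163.5] F [-0.5 -0.6  0.1] gap 1.001 ff 0.0 j6 -4.7
move cm [-51.18 -45.49   2.5 ] twist 0.0
```

View pics/c2.png

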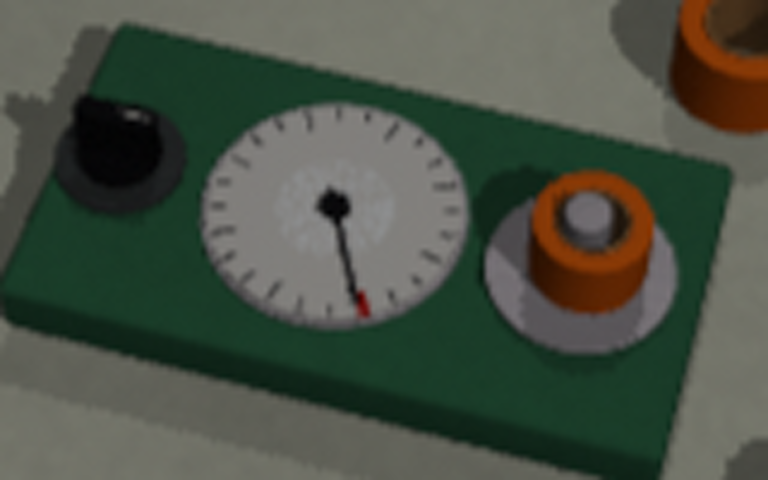

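The crop shows the roll at (590,240) crop pixels in the pan at (580,270), and the knob bar at (118,120). Its bottom is at about z=0.053. I'll head above the roll now.

Request:
apply_moves(steps=[{"translation":[-5,-4.5,0.2],"twist":0,"gripper":100},{"translation":[-10,-9,0.4],"twist":0,"gripper":100},{"translation":[-15,-13.5,0.6],"twist":0,"gripper":100},{"translation":[-20,-18,0.8],"twist":0,"gripper":100},{"translation":[-25,-22.3,1],"twist":0,"gripper":100},{"translation":[-30,-26.8,1.2],"twist":0,"gripper":100},{"translation":[-34,-30.3,1.5],"twist":0,"gripper":100},{"translation":[-38,-33.8,1.7],"twist":0,"gripper":100},{"translation":[-42,-37.4,2],"twist":0,"gripper":100},{"translation":[-46,-41,2],"twist":0,"gripper":100}])

```text
clock: 1.5
eef_pos: [0.5099, 0.0974, 0.2055]
tool_rot: [180.0, -0.0, 163.5]
force: [0.4, 0.8, -0.1]
finger_gap: 1.002
finger_force: 0.0
```

```bash
python3 -c "
from h import *
plan([.5445,.043,.2],163.5)"
```

```text
t 1.5 pos [0.5099 0.0974 0.2055] rot [180.   -0.  163.5] F [ 0.4  0.8 -0.1] gap 1.002 ff 0.0 j6 -68.6
move cm [-4.87 -4.23  0.55] twist -0.001
```

Request:
apply_moves(steps=[{"translation":[-3,-2.6,0.5],"twist":0,"gripper":100},{"translation":[-5,-4.4,1],"twist":0,"gripper":100},{"translation":[-5,-4.4,3.5],"twist":0,"gripper":100},{"translation":[-5,-4.4,6],"twist":0,"gripper":100},{"translation":[-5,-4.4,8],"twist":0,"gripper":100},{"translation":[-5,-4.4,10],"twist":0,"gripper":100},{"translation":[-5,-4.4,11.5],"twist":0,"gripper":100},{"translation":[-5,-4.4,12.5],"twist":0,"gripper":100},{"translation":[-5,-4.4,13.3],"twist":0,"gripper":100},{"translation":[-5,-4.4,13.3],"twist":0,"gripper":100}])

```text
clock: 2.75
eef_pos: [0.5445, 0.0432, 0.0722]
tool_rot: [-180.0, -0.0, 163.5]
force: [-0.7, 0.8, 0.0]
finger_gap: 0.999
finger_force: 0.0
```

```bash
python3 -c "
from h import *
plan([.5445,.043,.072],163.5)
S=cam('scene')
cv2.imwrite('pics/c3.png',cv2.resize(S[0]['image'][150:280,220:400],None,fx=4.4,fy=4.4,interpolation=cv2.INTER_CUBIC))"
```

```text
t 2.75 pos [0.5445 0.0432 0.0722] rot [-180.    -0.   163.5] F [-0.7  0.8  0. ] gap 0.999 ff 0.0 j6 -74.6
move cm [-0.01 -0.02  0.02] twist 0.0
```

View pics/c3.png

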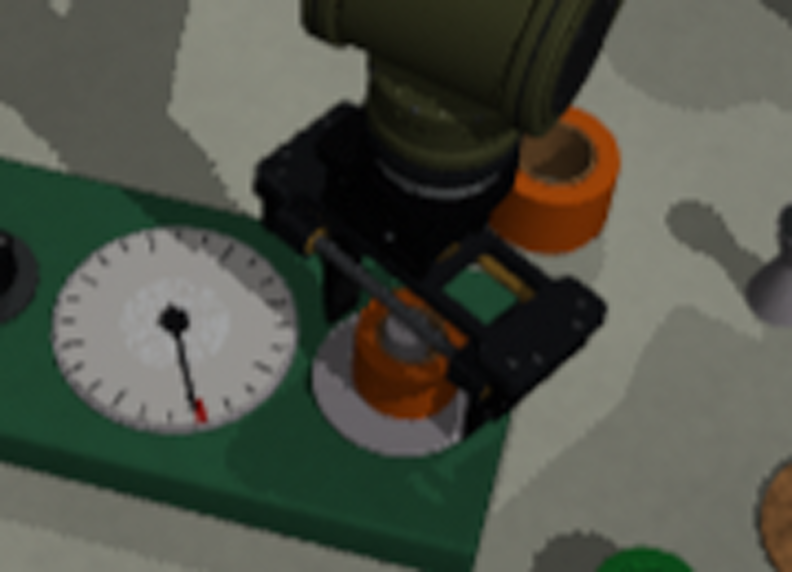

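The fingers straddle the roll at (405,350) with clearance. I'll close now.

Request:
apply_moves(steps=[{"translation":[0,0,0],"twist":0,"gripper":60},{"translation":[0,0,0],"twist":0,"gripper":55},{"translation":[0,0,0],"twist":0,"gripper":50},{"translation":[0,0,0],"twist":0,"gripper":50},{"translation":[0,0,0],"twist":0,"gripper":50},{"translation":[0,0,0],"twist":0,"gripper":50},{"translation":[0,0,0],"twist":0,"gripper":50},{"translation":[0,0,0],"twist":0,"gripper":50},{"translation":[0,0,-0.3],"twist":0,"gripper":50},{"translation":[0,0,-0.6],"twist":0,"gripper":50}])

```text
clock: 4.05
eef_pos: [0.5444, 0.0433, 0.0786]
tool_rot: [180.0, -0.0, 163.5]
force: [0.2, 0.2, -1.9]
finger_gap: 0.613
finger_force: 30.0
```

Request:
apply_moves(steps=[{"translation":[0,0,-0.6],"twist":0,"gripper":50},{"translation":[0,0,-1.5],"twist":0,"gripper":50},{"translation":[0,0,-2.5],"twist":0,"gripper":50},{"translation":[0,0,-3.5],"twist":0,"gripper":50},{"translation":[0,0,-4.5],"twist":0,"gripper":50},{"translation":[0,0,-5.5],"twist":0,"gripper":50},{"translation":[0,0,-6.5],"twist":0,"gripper":50},{"translation":[0,0,-8],"twist":0,"gripper":50},{"translation":[0,0,-9],"twist":0,"gripper":50},{"translation":[0,0,-9],"twist":0,"gripper":50}])

```text
clock: 5.3
eef_pos: [0.5455, 0.0431, 0.1701]
tool_rot: [180.0, 0.1, 163.5]
force: [0.7, -0.2, -0.6]
finger_gap: 0.613
finger_force: 30.0
```

```bash
python3 -c "
from h import *
plan([.482,.290,.16],163.5)
S=cam('scene');T=cam('top')
a=S[0]['image'][130:300,190:450];b=T[0]['image'][130:300,120:380]
cv2.imwrite('pics/c4.png',cv2.resize(np.vstack([a,b]),None,fx=1.75,fy=1.75,interpolation=cv2.INTER_CUBIC))"
```

```text
t 5.3 pos [0.5455 0.0431 0.1701] rot [1.800e+02 1.000e-01 1.635e+02] F [ 0.7 -0.2 -0.6] gap 0.613 ff 30.0 j6 -74.6
move cm [13.09 21.87  1.01] twist 0.0
```

View pics/c4.png

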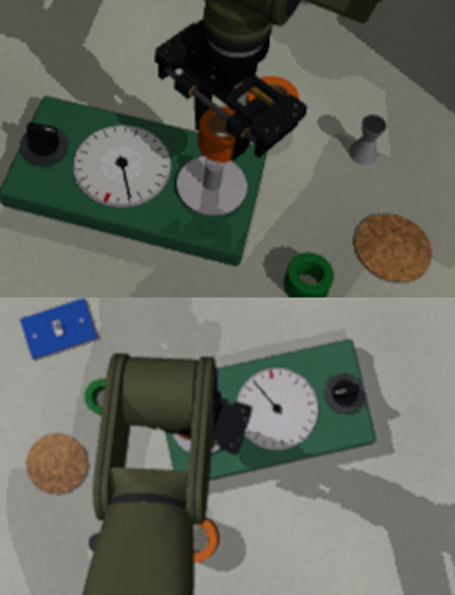

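The scene view shows the roll at (217,130), clear above the post. The mark has sprung back to (107,197), to the right of the pointer.

Request:
apply_moves(steps=[{"translation":[1.5,2.5,0],"twist":0,"gripper":50},{"translation":[3.5,5.8,0],"twist":0,"gripper":50},{"translation":[5.5,9.2,0],"twist":0,"gripper":50},{"translation":[7.5,12.5,0],"twist":0,"gripper":50},{"translation":[9.5,15.9,0],"twist":0,"gripper":50},{"translation":[11.5,19.2,0],"twist":0,"gripper":50},{"translation":[12.6,21,1],"twist":0,"gripper":50},{"translation":[13.1,21.9,3],"twist":0,"gripper":50},{"translation":[13.1,21.9,5.5],"twist":0,"gripper":50},{"translation":[13.1,21.9,8],"twist":0,"gripper":50}])

```text
clock: 6.65
eef_pos: [0.4805, 0.2896, 0.0862]
tool_rot: [-179.9, -0.1, 163.5]
force: [-0.5, 0.1, -1.6]
finger_gap: 0.614
finger_force: 30.0
```

```bash
python3 -c "
from h import *
plan([.482,.290,.028],163.5)"
```

```text
t 6.65 pos [0.4805 0.2896 0.0862] rot [-1.799e+02 -1.000e-01  1.635e+02] F [-0.5  0.1 -1.6] gap 0.614 ff 30.0 j6 -47.9
move cm [-0.13  0.08  5.82] twist -0.0
```

Request:
apply_moves(steps=[{"translation":[0,0,1.5],"twist":0,"gripper":50},{"translation":[0,0,3],"twist":0,"gripper":50},{"translation":[0,0,4.2],"twist":0,"gripper":50},{"translation":[0,0,5],"twist":0,"gripper":50},{"translation":[0,0,5.4],"twist":0,"gripper":50},{"translation":[0,0,5.6],"twist":0,"gripper":50},{"translation":[0,0,5.7],"twist":0,"gripper":50},{"translation":[0,0,5.8],"twist":0,"gripper":50},{"translation":[0,0,5.9],"twist":0,"gripper":50},{"translation":[0,0,5.9],"twist":0,"gripper":50}])

```text
clock: 7.9
eef_pos: [0.4812, 0.2903, 0.0297]
tool_rot: [180.0, -0.0, 163.5]
force: [-1.1, -0.2, -1.9]
finger_gap: 0.613
finger_force: 30.0
```

Not in contact yet, so I'll creep down.

Request:
apply_moves(steps=[{"translation":[0,0,0.05],"twist":0,"gripper":50},{"translation":[0,0,0.1],"twist":0,"gripper":50},{"translation":[0,0,0.15],"twist":0,"gripper":50},{"translation":[0,0,0.2],"twist":0,"gripper":50},{"translation":[0,0,0.25],"twist":0,"gripper":50},{"translation":[0,0,0.3],"twist":0,"gripper":50},{"translation":[0,0,0.35],"twist":0,"gripper":50},{"translation":[0,0,0.4],"twist":0,"gripper":50},{"translation":[0,0,0.4],"twist":0,"gripper":50},{"translation":[0,0,0.4],"twist":0,"gripper":50}])

```text
clock: 9.15
eef_pos: [0.4813, 0.2903, 0.0269]
tool_rot: [-180.0, -0.0, 163.5]
force: [-3.9, -2.2, 8.0]
finger_gap: 0.613
finger_force: 30.0
```

Contact (8 N). I'll open, then rise.

Request:
apply_moves(steps=[{"translation":[0,0,-0.1],"twist":0,"gripper":70},{"translation":[0,0,-0.1],"twist":0,"gripper":80},{"translation":[0,0,-0.1],"twist":0,"gripper":95},{"translation":[0,0,-0.1],"twist":0,"gripper":95},{"translation":[0,0,-0.1],"twist":0,"gripper":95},{"translation":[0,0,-1],"twist":0,"gripper":95},{"translation":[0,0,-3],"twist":0,"gripper":95},{"translation":[0,0,-6],"twist":0,"gripper":95},{"translation":[0,0,-10],"twist":0,"gripper":95},{"translation":[0,0,-14],"twist":0,"gripper":95}])

```text
clock: 10.4
eef_pos: [0.4815, 0.2904, 0.1687]
tool_rot: [179.9, 0.1, 163.5]
force: [0.9, 0.2, -0.5]
finger_gap: 0.95
finger_force: 0.0
```

```bash
python3 -c "
from h import *
plan([.6033,-.1954,.19],163.5)
S=cam('scene');T=cam('top')
a=S[0]['image'][170:300,190:450];b=T[0]['image'][130:260,120:380]
for n,C in(('s',S),('t',T)):
  for r,A in blobs(C[0]['image'],(3,150,60),(16,255,255),60): print(n,np.round(r[0],1),A,ray(C,*r[0],.035).round(4))
g=cv2.resize(T[0]['image'][160:220,245:345],None,fx=4.5,fy=4.5,interpolation=cv2.INTER_CUBIC)
h=cv2.resize(S[0]['image'][185:265,190:300],None,fx=4,fy=4,interpolation=cv2.INTER_CUBIC)
o=cv2.resize(np.vstack([a,b]),None,fx=1.3,fy=1.3)
O=np.zeros((600,800,3),np.uint8);O[:270,:450]=g;O[275:595,:440]=h;O[:o.shape[0],455:455+o.shape[1]]=o[:,:345]
cv2.imwrite('pics/c5.png',O)"
```

```text
t 10.4 pos [0.4815 0.2904 0.1687] rot [1.799e+02 1.000e-01 1.635e+02] F [ 0.9  0.2 -0.5] gap 0.95 ff 0.0 j6 -47.9
move cm [-25.47 -43.13  -2.13] twist 0.0
s [415.8 271.2] 990.0 [0.501  0.2929 0.035 ]
s [347.  189.4] 672.0 [0.3627 0.0544 0.035 ]
s [149.3 148.6] 491.5 [ 0.5107 -0.4772  0.035 ]
s [ 79.  101.8] 83.0 [ 0.4678 -0.7768  0.035 ]
s [20.5 93. ] 122.0 [ 0.5288 -0.9548  0.035 ]
s [189.4  15. ] 318.5 [-0.0726 -0.7651  0.035 ]
s [25.8 69.6] 833.5 [ 0.442  -1.0259  0.035 ]
s [154.4  11.6] 71.5 [-0.0251 -0.8845  0.035 ]
s [123.9  34.9] 398.5 [ 0.1396 -0.8849  0.035 ]
s [88.6 45.9] 439.5 [ 0.2476 -0.9438  0.035 ]
s [70.3 48.6] 418.5 [ 0.2896 -0.9846  0.035 ]
s [54.4 54.5] 386.5 [ 0.3397 -1.0058  0.035 ]
t [553. 410.] 126.5 [-0.015  -0.8691  0.035 ]
t [552. 359.] 867.0 [ 0.1247 -0.8704  0.035 ]
t [231.  267.5] 518.5 [0.3615 0.0471 0.035 ]
t [550.5 268. ] 1450.0 [ 0.3807 -0.8735  0.035 ]
t [410.5 215.5] 544.0 [ 0.5235 -0.4711  0.035 ]
```

View pics/c5.png

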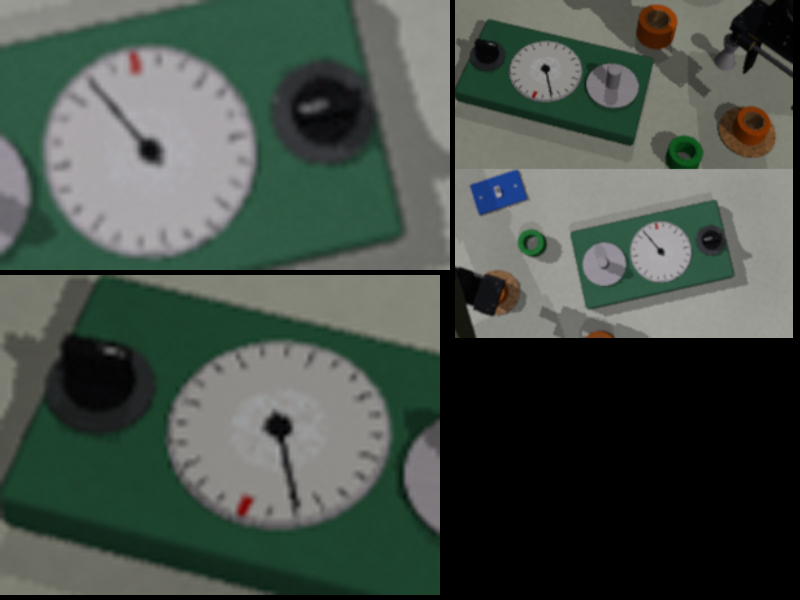

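The roll stands on the coaster (scene inset 752,125). In the top crop the pointer tip is at (90,80), the mark at (135,62), the dial centre at (150,150) and the knob at (325,110). Next I'll measure the knob bar's direction and the dial angles.

```bash
cat >> h.py <<'E'
def dial(C,c=None):
    im=C[0]["image"]; hsv=cv2.cvtColor(im,cv2.COLOR_BGR2HSV)
    D=np.array([.5774,-.0834]) if c is None else np.array(c)
    out=[]
    # polar sampling on the dial plane, world angles: intensity at radii
    A=np.radians(np.arange(-40,80,.5)); G=cv2.cvtColor(im,cv2.COLOR_BGR2GRAY).astype(np.float32)
    R_=im[...,2].astype(np.float32)-im[...,1]
    def samp(I,rs,z):
        s=0
        for r in rs:
            P=np.array([proj(C,[D[0]+r*np.cos(a),D[1]+r*np.sin(a),z]) for a in A],np.float32)
            s=s+cv2.remap(I,P[:,:1],P[:,1:],cv2.INTER_LINEAR).ravel()
        return s/len(rs)
    def cen(w):
        i=int(w.argmax()); k=slice(max(i-12,0),i+13); ww=np.clip(w[k]-.3*w[i],0,None); return np.degrees((A[k]*ww).sum()/ww.sum())
    g=samp(G,np.arange(.024,.046,.002),.053); r=samp(R_,np.arange(.053,.064,.002),.05)
    return cen(np.median(g)-g),cen(r)
E
python3 - <<'E'
from h import *
for n in("top","scene"):
    C=cam(n);im=C[0]["image"];V=im.max(2)
    m=(V>110)&(np.ptp(im.astype(int),axis=2)<40);m=m.astype(np.uint8)
    cs=cv2.findContours(m,cv2.RETR_EXTERNAL,cv2.CHAIN_APPROX_NONE)[0]
    p0=proj(C,[.5774,-.0834,.05])
    for c in cs:
        if 700<cv2.contourArea(c)<4000 and cv2.pointPolygonTest(c,tuple(map(float,p0)),False)>0:
            e=cv2.fitEllipse(cv2.convexHull(c)); print(n,"dial ell",np.round(e[0],1),np.round(e[1],1),ray(C,*e[0],.05).round(4))
    print(n,"ptr,mark",dial(C))
    k=proj(C,[.6033,-.1954,.08]).astype(int); print("knob px",k)
    y,x=k[1]-13,k[0]-15
    W=V[y:y+26,x:x+30]
    for th in (14,22,30):
        cs=cv2.findContours((W<th).astype(np.uint8),cv2.RETR_EXTERNAL,cv2.CHAIN_APPROX_NONE)[0]
        c=max(cs,key=cv2.contourArea,default=None)
        if c is not None: r=cv2.minAreaRect(c);print(th,np.round(np.array(r[0])+(x,y),1),np.round(r[1],1),round(r[2]))
    print("\n".join(" ".join(f"{v:3d}" for v in row) for row in W))
E
```

```text
top ptr,mark (np.float64(40.0262809872259), np.float64(10.505801434487061))
knob px [317 184]
14 [317.2 185.9] [ 2.2 12.2] 79
22 [316.8 184.1] [13.2 12.3] 22
30 [317. 184.] [14. 14.] 0
 89  89  91  91  89  89  90  91  90  90  90  90  89  89  89  89  89  90  92  90  90  89  78  80 103 110 111 110 109 109
 89  90  90  89  88  89  88  89  91  90  90  89  86  86  84  79  81  86  89  92  91  90  83  75  91 111 110 110 110 110
 89  88  88  89  89  88  88  89  87  86  84  77  70  70  64  60  64  72  80  86  90  90  85  74  88 109 111 112 112 110
 91  91  89  89  91  88  84  85  81  75  68  59  57  54  52  51  52  53  58  70  80  86  86  76  87 109 111 112 112 112
 88  90  90  90  88  82  76  71  65  58  55  51  53  52  51  50  50  51  50  54  60  71  81  76  80 105 112 112 112 111
 89  88  90  90  86  78  69  56  51  51  51  51  47  44  44  43  47  48  53  55  59  58  64  70  72  94 111 111 111 111
 87  89  89  89  86  72  59  50  52  50  49  44  38  29  30  30  32  38  44  51  59  59  58  57  68  90 111 110 110 111
 88  88  90  88  80  65  52  54  51  50  40  29  22  16  20  20  21  22  27
[... 4875 characters left out ...]
  37  33  24  11   5   6   6   7   6   6   6   5   6   6   5   6   6   6   7   6  13  33  37  38  37
 81  81  80  56  39  36  32  22  12   7   8   6   8   5   5   7   5   5   5   5   4   6   6   6   5  10  32  37  37  37
 81  82  82  56  38  36  36  25  12   8   9   8   8   7   7   7   7   6   6   7   6   6   5   6   5  18  33  37  37  38
 82  82  82  51  37  36  37  28  14   9   7   8   7   8   8   8   7   8   7   8   7   5   5   5   6  24  36  39  38  37
 81  82  77  44  35  38  37  34  19   8   7   8   8   7   9   9   8   9   8   9   8   7   7   8  12  29  37  38  38  38
 81  82  65  39  35  38  37  36  28  13   8   8   8   8   9   8   8  10   8   8   8   9   9   8  26  36  38  38  39  35
```

Request:
apply_moves(steps=[{"translation":[-1.5,-2.5,0],"twist":0,"gripper":70},{"translation":[-4,-6.7,0],"twist":0,"gripper":60},{"translation":[-7,-11.8,0],"twist":0.15,"gripper":55},{"translation":[-10,-16.8,0],"twist":0.3,"gripper":55},{"translation":[-13,-21.9,0],"twist":0.45,"gripper":55},{"translation":[-16,-26.9,0],"twist":0.6,"gripper":55},{"translation":[-19,-32,0],"twist":0.75,"gripper":55},{"translation":[-22,-37,0],"twist":0.9,"gripper":55},{"translation":[-24.5,-41.2,0],"twist":1.0,"gripper":55},{"translation":[-25.5,-43,0],"twist":1.07,"gripper":55}])

```text
clock: 11.85
eef_pos: [0.6029, -0.1967, 0.1639]
tool_rot: [-179.9, -0.1, 101.9]
force: [-0.4, -0.1, 0.3]
finger_gap: 0.548
finger_force: 0.0
```

```bash
python3 - <<'E'
from h import *
plan([.6045,-.194,.075],102)
S=cam('scene')
cv2.imwrite('pics/c6.png',cv2.resize(S[0]['image'][120:280,130:330],None,fx=3.7,fy=3.7,interpolation=cv2.INTER_CUBIC))
for n in("top","scene"):
  C=cam(n)
  for r,A in blobs(C[0]['image'],(3,180,90),(16,255,255),100):
    for z in(.035,.045):
      p=ray(C,*r[0],z)
      if abs(p[1]-.29)<.08 and abs(p[0]-.49)<.1: print(n,r,A,p)
E
```

```text
t 11.85 pos [ 0.6029 -0.1967  0.1639] rot [-1.799e+02 -1.000e-01  1.019e+02] F [-0.4 -0.1  0.3] gap 0.548 ff 0.0 j6 -34.8
move cm [0.24 0.21 8.89] twist -0.002
top ((147.75001525878906, 223.75003051757812), (19.091880798339844, 19.798988342285156), 45.0) 296.5 [0.48256408 0.29355105 0.035     ]
top ((147.75001525878906, 223.75003051757812), (19.091880798339844, 19.798988342285156), 45.0) 296.5 [0.48213928 0.29055919 0.045     ]
scene ((420.5500183105469, 265.6499938964844), (30.04163932800293, 23.40085792541504), 71.56505584716797) 498.5 [0.48129182 0.2975403  0.035     ]
scene ((420.5500183105469, 265.6499938964844), (30.04163932800293, 23.40085792541504), 71.56505584716797) 498.5 [0.48795011 0.29718337 0.045     ]
```

View pics/c6.png

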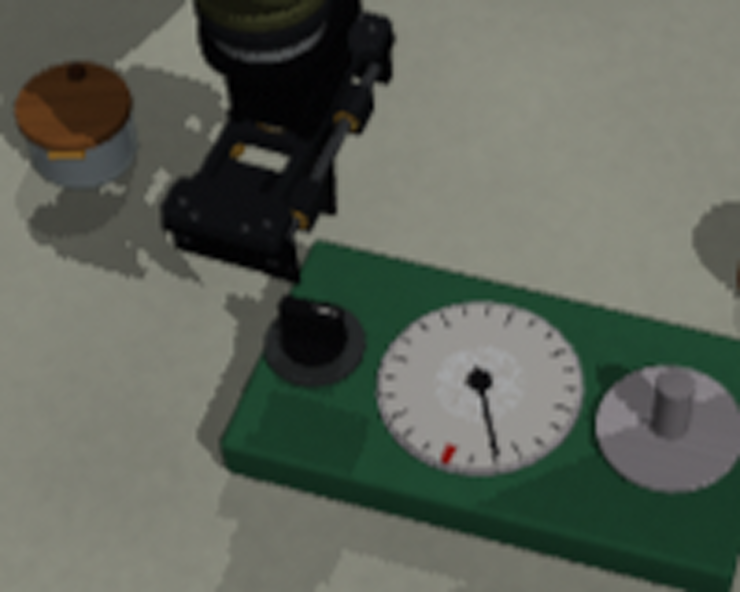

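The roll's centre is about (0.482, 0.292), well inside the coaster. The gripper is above the knob bar, at (313,320) in the crop. Descending.

Request:
apply_moves(steps=[{"translation":[0.1,0.1,1],"twist":0,"gripper":55},{"translation":[0.2,0.2,2.5],"twist":0,"gripper":55},{"translation":[0.2,0.2,4],"twist":0,"gripper":55},{"translation":[0.2,0.2,5.5],"twist":0,"gripper":55},{"translation":[0.2,0.2,6.8],"twist":0,"gripper":55},{"translation":[0.2,0.2,7.8],"twist":0,"gripper":55},{"translation":[0.2,0.2,8.6],"twist":0,"gripper":55},{"translation":[0.2,0.2,9],"twist":0,"gripper":55},{"translation":[0.2,0.2,9],"twist":0,"gripper":55},{"translation":[0.2,0.2,9],"twist":0,"gripper":55}])

```text
clock: 13.25
eef_pos: [0.6056, -0.1922, 0.0762]
tool_rot: [180.0, 0.0, 102.2]
force: [-0.3, -0.0, -0.1]
finger_gap: 0.545
finger_force: 0.0
```

```bash
python3 - <<'E'
from h import *
plan([.6045,-.194,.075],102)
S=cam('scene')
cv2.imwrite('pics/c7.png',cv2.resize(S[0]['image'][140:260,160:310],None,fx=5,fy=5,interpolation=cv2.INTER_CUBIC))
E
```

```text
t 13.25 pos [ 0.6056 -0.1922  0.0762] rot [180.    0.  102.2] F [-0.3 -0.  -0.1] gap 0.545 ff 0.0 j6 -34.6
move cm [-0.16 -0.14  0.12] twist 0.003
```

View pics/c7.png

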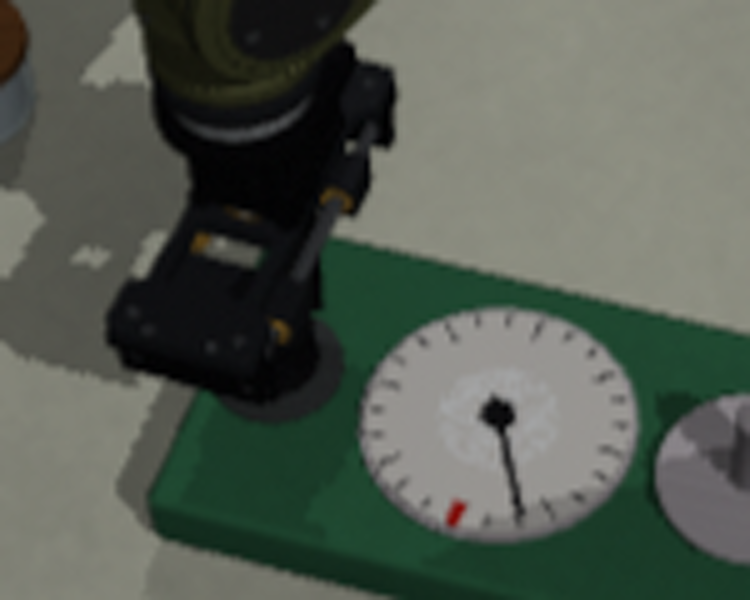

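The fingers straddle the bar. The dial stays in view: mark at (457,513), pointer tip at (519,517). I'll correct slightly and close.

Request:
apply_moves(steps=[{"translation":[-0.15,-0.1,0.1],"twist":0,"gripper":40},{"translation":[-0.15,-0.1,0.1],"twist":0,"gripper":30},{"translation":[-0.15,-0.1,0.1],"twist":0,"gripper":22},{"translation":[-0.15,-0.1,0.1],"twist":0,"gripper":18},{"translation":[-0.15,-0.1,0.1],"twist":0,"gripper":14},{"translation":[-0.15,-0.1,0.1],"twist":0,"gripper":10},{"translation":[-0.15,-0.1,0.1],"twist":0,"gripper":5},{"translation":[-0.15,-0.1,0.1],"twist":0,"gripper":5},{"translation":[-0.15,-0.1,0.1],"twist":0,"gripper":5},{"translation":[-0.15,-0.1,0.1],"twist":0,"gripper":5}])

```text
clock: 14.55
eef_pos: [0.6042, -0.1936, 0.0746]
tool_rot: [-180.0, -0.0, 102.2]
force: [-3.6, -0.2, 2.1]
finger_gap: 0.145
finger_force: 29.9
```

```bash
python3 - <<'E'
from h import *
plan([.6045,-.194,.075],102)
for n in("scene","top"): print(n,dial(cam(n),(.5787,-.082) if n=="scene" else None))
E
```

```text
t 14.55 pos [ 0.6042 -0.1936  0.0746] rot [-180.    -0.   102.2] F [-3.6 -0.2  2.1] gap 0.145 ff 29.9 j6 -34.8
move cm [-0.04  0.02 -0.04] twist 0.004
scene (np.float64(40.68696281051777), np.float64(10.270830530990168))
top (np.float64(39.57040132747986), np.float64(10.504934305732093))
```

Gripped on the bar (gap 13.8 mm), with about 29.7° of pointer left, or roughly 2.07 rad of knob. I'll turn 0.8 rad first and check.

Request:
apply_moves(steps=[{"translation":[0,0,0],"twist":0.08,"gripper":5},{"translation":[0,0,0],"twist":0.16,"gripper":5},{"translation":[0,0,0],"twist":0.24,"gripper":5},{"translation":[0,0,0],"twist":0.32,"gripper":5},{"translation":[0,0,0],"twist":0.4,"gripper":5},{"translation":[0,0,0],"twist":0.5,"gripper":5},{"translation":[0,0,0],"twist":0.6,"gripper":5},{"translation":[0,0,0],"twist":0.7,"gripper":5},{"translation":[0,0,0],"twist":0.8,"gripper":5},{"translation":[0,0,0],"twist":0.8,"gripper":5}])

```text
clock: 15.9
eef_pos: [0.6057, -0.1939, 0.0747]
tool_rot: [179.8, -0.1, 56.4]
force: [3.1, -1.7, -3.3]
finger_gap: 0.147
finger_force: 29.9
```

```bash
python3 - <<'E'
from h import *
plan([.6045,-.194,.075],102)
for n in("scene","top"): print(n,dial(cam(n),(.5787,-.082) if n=="scene" else None))
E
```

```text
t 15.9 pos [ 0.6057 -0.1939  0.0747] rot [ 1.798e+02 -1.000e-01  5.640e+01] F [ 3.1 -1.7 -3.3] gap 0.147 ff 29.9 j6 11.0
move cm [-0.07 -0.09 -0.03] twist -0.795
scene (np.float64(29.107532994208764), np.float64(10.279476607299399))
top (np.float64(28.550532967575062), np.float64(10.489547201459228))
```

Request:
apply_moves(steps=[{"translation":[0,0,0],"twist":0.12,"gripper":5},{"translation":[0,0,0],"twist":0.24,"gripper":5},{"translation":[0,0,0],"twist":0.36,"gripper":5},{"translation":[0,0,0],"twist":0.48,"gripper":5},{"translation":[0,0,0],"twist":0.6,"gripper":5},{"translation":[0,0,0],"twist":0.72,"gripper":5},{"translation":[0,0,0],"twist":0.84,"gripper":5},{"translation":[0,0,0],"twist":0.95,"gripper":5},{"translation":[0,0,0],"twist":1.0,"gripper":5},{"translation":[0,0,0],"twist":1.0,"gripper":5}])

```text
clock: 17.25
eef_pos: [0.6065, -0.1956, 0.0747]
tool_rot: [179.8, -0.3, -0.9]
force: [8.1, -6.9, -7.5]
finger_gap: 0.146
finger_force: 29.9
```

```bash
python3 - <<'E'
from h import *
plan([.6045,-.194,.075],102)
for n in("scene","top"): print(n,dial(cam(n),(.5787,-.082) if n=="scene" else None))
E
```

```text
t 17.25 pos [ 0.6065 -0.1956  0.0747] rot [179.8  -0.3  -0.9] F [ 8.1 -6.9 -7.5] gap 0.146 ff 29.9 j6 68.3
move cm [-0.2  -0.15 -0.03] twist -1.796
scene (np.float64(15.045388206376948), np.float64(10.105014330765046))
top (np.float64(14.390909171889957), np.float64(10.49920635212524))
```

Request:
apply_moves(steps=[{"translation":[0,0,0],"twist":0.04,"gripper":5},{"translation":[0,0,0],"twist":0.08,"gripper":5},{"translation":[0,0,0],"twist":0.12,"gripper":5},{"translation":[0,0,0],"twist":0.16,"gripper":5},{"translation":[0,0,0],"twist":0.2,"gripper":5},{"translation":[0,0,0],"twist":0.24,"gripper":5},{"translation":[0,0,0],"twist":0.28,"gripper":5},{"translation":[0,0,0],"twist":0.28,"gripper":5},{"translation":[0,0,0],"twist":0.28,"gripper":5},{"translation":[0,0,0],"twist":0.28,"gripper":5}])

```text
clock: 18.6
eef_pos: [0.6064, -0.1961, 0.0747]
tool_rot: [179.8, -0.4, -16.9]
force: [7.7, -7.9, -7.6]
finger_gap: 0.145
finger_force: 29.9
```

```bash
cat >> h.py <<'E'
def tipoff(C,D):
    "lateral offset (mm, + = left/ccw) of pointer line at r=58 from the mark, in the scale's x direction"
    im=C[0]["image"]; G=cv2.cvtColor(im,cv2.COLOR_BGR2GRAY).astype(np.float32); Rd=im[...,2].astype(np.float32)-im[...,1]
    a=np.radians(10.4); ex=np.array([np.cos(a),np.sin(a)]); ey=np.array([-ex[1],ex[0]]); L=np.arange(-.012,.0125,.0005)
    def row(I,r,z):
        P=np.array([proj(C,[*(np.array(D)+r*ex+l*ey),z]) for l in L],np.float32)
        return cv2.remap(I,P[:,:1],P[:,1:],cv2.INTER_CUBIC).ravel()
    def cen(w): i=int(w.argmax()); k=slice(max(i-7,0),i+8); q=np.clip(w[k]-.3*w[i],0,None); return (L[k]*q).sum()/q.sum()*1e3
    rs=np.arange(.014,.047,.002); pp=[cen(np.median(g)-g) for g in (row(G,r,.053) for r in rs)]
    f=np.polyfit(rs,pp,1); m=cen(sum(row(Rd,r,.05) for r in np.arange(.053,.064,.001)))
    return np.polyval(f,.058).round(2),m.round(2),f.round(2),np.round(pp,1)
E
python3 - <<'E'
from h import *
plan([.6045,-.194,.075],102)
O=[]
for n in("scene","top"):
    C=cam(n);D=(.5800,-.0805) if n=="scene" else (.5774,-.0834)
    print(n,dial(C,D));print(tipoff(C,D))
    u,v=proj(C,[*D,.05]).astype(int); O.append(cv2.resize(C[0]["image"][v-30:v+30,u-32:u+32],(500,470),interpolation=cv2.INTER_CUBIC)[:, 50:440])
cv2.imwrite("pics/c8.png",np.hstack(O))
E
```

```text
t 18.6 pos [ 0.6064 -0.1961  0.0747] rot [179.8  -0.4 -16.9] F [ 7.7 -7.9 -7.6] gap 0.145 ff 29.9 j6 84.3
move cm [-0.25 -0.15 -0.03] twist -2.075
scene (np.float64(9.060591742846821), np.float64(8.829216572235302))
(np.float64(-0.53), np.float64(-1.55), array([11.94, -1.23]), array([-1.2, -1.1, -1. , -1.2, -1.1, -0.6, -0.5, -0.7, -0.7, -0.8, -1. ,
       -0.8, -0.8, -1.1, -1. , -0.6, -0.5]))
top (np.float64(10.55976103378005), np.float64(9.977955203154265))
(np.float64(0.92), np.float64(-0.22), array([35.86, -1.16]), array([-0.4, -0.6, -0.7, -0.8, -0.7, -0.2,  0.2,  0.2,  0. , -0.1, -0.3,
       -0.3,  0. ,  0.5,  0.7,  0.6,  0.4]))
```

View pics/c8.png

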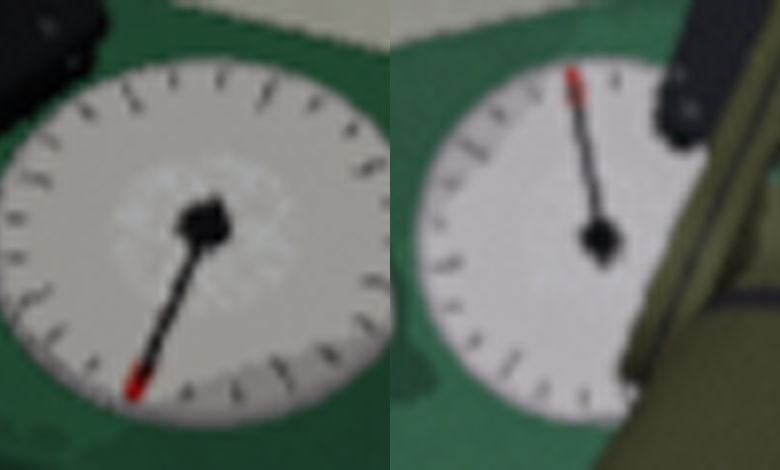

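Both views show the tip inside the red mark, about 1 mm left of its middle. I'll turn 0.06 rad more, then open and rise.

Request:
apply_moves(steps=[{"translation":[0,0,0],"twist":0.03,"gripper":5},{"translation":[0,0,0],"twist":0.06,"gripper":5},{"translation":[0,0,0],"twist":0.06,"gripper":5},{"translation":[0,0,0],"twist":0.06,"gripper":5},{"translation":[0,0,0],"twist":0.06,"gripper":25},{"translation":[0,0,0],"twist":0.06,"gripper":45},{"translation":[0,0,0],"twist":0.06,"gripper":55},{"translation":[0,0,0],"twist":0.06,"gripper":55},{"translation":[0,0,0],"twist":0.06,"gripper":55},{"translation":[0,0,-2],"twist":0.06,"gripper":55}])

```text
clock: 19.95
eef_pos: [0.6031, -0.193, 0.0933]
tool_rot: [-180.0, 0.3, -20.4]
force: [0.2, -0.8, -0.4]
finger_gap: 0.549
finger_force: 0.0
```

Request:
apply_moves(steps=[{"translation":[0,0,-3],"twist":0,"gripper":55},{"translation":[0,0,-6],"twist":0,"gripper":55},{"translation":[0,0,-9],"twist":0,"gripper":55},{"translation":[0,0,-12],"twist":0,"gripper":55},{"translation":[0,0,-13],"twist":0,"gripper":55},{"translation":[0,0,-13],"twist":0,"gripper":55},{"translation":[0,0,-13],"twist":0,"gripper":55},{"translation":[0,0,-13],"twist":0,"gripper":55},{"translation":[0,0,-13],"twist":0,"gripper":55},{"translation":[0,0,-13],"twist":0,"gripper":55}])

```text
clock: 21.2
eef_pos: [0.6044, -0.1936, 0.2242]
tool_rot: [-180.0, 0.0, -20.4]
force: [0.4, 0.6, 0.2]
finger_gap: 0.551
finger_force: 0.0
```

```bash
python3 - <<'E'
from h import *
plan([.6045,-.194,.075],102)
O=[]
for n in("scene","top"):
    C=cam(n);D=(.5800,-.0805) if n=="scene" else (.5774,-.0834)
    print(n,dial(C,D));print(tipoff(C,D)[:3])
    u,v=proj(C,[*D,.05]).astype(int); O.append(cv2.resize(C[0]["image"][v-30:v+30,u-32:u+32],(400,380),interpolation=cv2.INTER_CUBIC))
O=[np.hstack(O)]
S=cam("scene")[0]["image"][130:390,120:480]; w=np.zeros((215,800,3),np.uint8); s=cv2.resize(S,(298,215)); w[:,:298]=s
cv2.imwrite("pics/c9.png",np.vstack(O+[w]))
E
```

```text
t 21.2 pos [ 0.6044 -0.1936  0.2242] rot [-180.     0.   -20.4] F [0.4 0.6 0.2] gap 0.551 ff 0.0 j6 87.8
move cm [ 0.02  0.03 14.92] twist -2.137
scene (np.float64(7.968918906667427), np.float64(9.152835795406048))
(np.float64(-1.26), np.float64(-1.27), array([ 3.63, -1.47]))
top (np.float64(9.644663835542747), np.float64(10.835040105566843))
(np.float64(-0.08), np.float64(0.72), array([15.19, -0.96]))
```

View pics/c9.png

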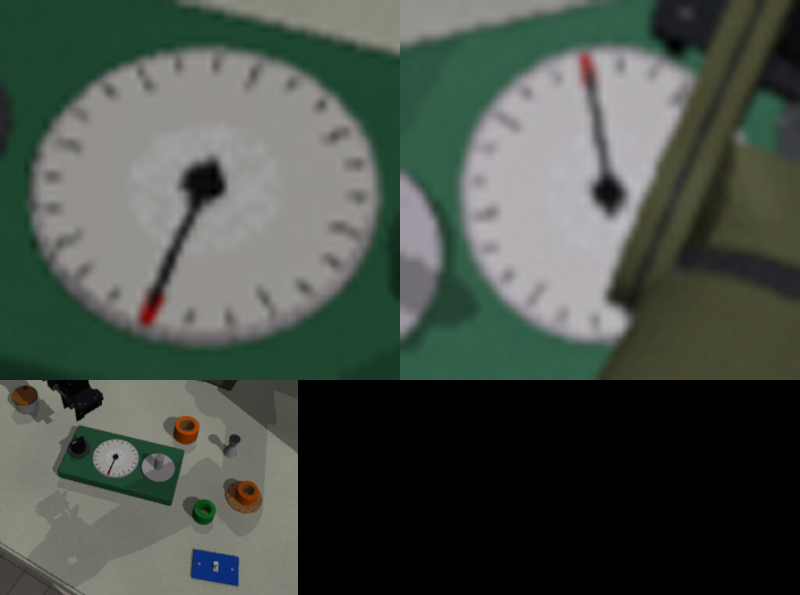

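The pointer tip lies on the red mark in both views (0 and −0.8 mm off). The roll is flat on the coaster and the bystanders have not moved.

```bash
python3 -c "
from h import *
print(bot.hand_in())"
```

```text
the job is handed in; nothing more can be done
None
```

The job is handed in: the tape roll is flat on the cork coaster, the pointer tip is within about 1 mm of the middle of the red zero mark, and the gripper has let go and is clear of everything, after about 21 s.

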